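Seat the square jar in its holder and screw the lid down snug

ROBOT

A 6-joint arm with a two-finger parallel gripper is mounted at the origin on a cart in front of the work surface, level with it; the furniture and walls round the work are solid. World frame = base frame: x ahead of the robot, y to its left, z up, the work surface at z = 0. Lengths are in m, angles in rad, forces in N, time in s.
With the tool pointing down it reaches from about 0.375 to 0.9 m from the base axis. Payload 3.1 kg.
Tool frame: the origin (TCP) lies on the centre line of the jaws, within the pads' length; the fingertips stand 17 mm ahead of it and the grasp point (between the pads) lies 2 mm behind it; y points along the fingers, z is the direction in which the jaws open and shut, and the axes are right-handed (so a half turn about y gives the same grasp; the last joint's range is limited). The gripper opens to 85 mm and grips with 20 to 120 N. Pads are 22 mm wide; open, the fingers measure 114 mm over their backs; the gripper's body (76 mm by 85 mm) begins 54 mm behind the grasp point. The pads swing forward as they close: fully open they stand 13 mm farther back than shut.
Start: joints at [-1.472, 0.527, 1.433, -0, 1.181, -0.178], TCP at [0.171, -0.601, 0.248] pointing down, gripper open.
Joint ranges: [-3.08, 3.08], [-0.75, 2.2], [0.22, 2.44], [-1.43, 4.57], [0, 2.65], [-2.85, 2.85]. Speed limits (rad/s): [2.79, 2.79, 3.14, 3.14, 3.14, 3.14].

INTERFACE

Orientations are given as a unit quaternion [x, y, z, w].
In Python, from station import manip gives the robot as it stands.
- The arm moves only by the shell command python3 -m handwheel 'ROWS' [FORCE]. ROWS is JSON, one flat list of numbers, 7 for each row, row after row: the shift along the tool's x, y, z in cm, then the turn, a rotation vector about the tool's x, y, z in rad, then the finger opening in cm, from 0 to 8.54. A call has 1 to 10 rows; each row is the pose to reach, as a shift and turn from the pose commanded when the call began, along the tool's axes at that moment; what a row does not reach only later rows make up. A row lasts 1/12 s, in which the tool goes at most 41.7 mm and 7.16 degrees, less where a joint would pass 70% of its speed; a pose out of reach is approached as far as the arm can. A call with a gripper value outside its range is refused whole. The fingers move at their own pace and stop on an object; FORCE is the grip in N (left out, the last holds). Time passes only in rows, so rows that repeat a pose let the fingers close. It gives the time, the measured TCP pose, the force and the opening at its end, in the units of the state.
- manip.sense(): the state, without advancing time (a new reading comes with each control period).
- manip.snapshot(name): name is "scene" or "top" or "wrist"; returns a dict with "frame" (420x560x3 uint8, red, green, blue), "depth" (420x560 float32, m along the optical axis (not along the pixel's ray), 0 where there is no reading), "camera_matrix" (3x3 intrinsics, pixels), "k1" (the pictures are not rectified: a ray, as slopes to the right and down, at radius r is drawn at 1 + k1 r^2 times it, then the intrinsics apply), "rvec" (rotation vector, rad) and "tvec" (3), from world to camera coordinates, as OpenCV has them. Camera axes: x right, y down, z forward; pixel columns grow to the right and rows downward; lengths in m; the calibration is good to about 2 mm. A picture is of the moment at which its call begins.
- manip.sign_off(): hands the job in, once; it reports no verdict.
The state is a dict: "t": time; "q": joint angles; "qd": joint speeds; "tau": joint torques, N m; "tcp_pos": TCP position; "tool_rot": TCP orientation; "force": force on the tool from outside, world axes, zero at the start; "ft_torque": the same for the moment, N m; "finger_gap": opening from 0.0 (shut) to 1.0 (fully open).
Only numpy, scipy, OpenCV 4.12 (cv2) and the standard library are available. Lean on these libraries where they do the work, as an engineer would, in place of code of your own. Each camera call takes 0.05 s, during which the arm holds its last target.

TASK

Set the square white jar down into the square socket of the bench holder so that it stands fully home and cannot turn. Then screw its lid down, clockwise, until you feel the resistance rise to snug (about 0.35 N m), but do not overtighten it, and leave the closed jar standing in the holder. Handle the jar gently, keep it upright, and leave the other things alone.

Things in the scene. Friction and masses are not known exactly. Their poses are not given: they have to be found in the camera images.
- jar: Square white plastic jar, 58 x 58 mm, body 56 mm high, then a round neck; origin at the centre of its underside, z up, x and y square to its sides. About 0.3 kg with its lid. Loose on the worktop at the start. It can be lifted by its lid, which cannot come off. It fits the socket in any of its four quarter turns.
- lid: Round grey ribbed lid, 52.4 mm across, 25.5 mm high; origin at its underside centre. Clockwise from above closes it, 4 mm down a turn. Turning takes 0.03 N m until it touches the springy seal, there 0.25, then 0.4 N m more per radian (held still it reads less, often by 0.15). Snug is 0.29 to 0.53 N m, 0.1 to 0.7 rad past touch; beyond that the seal is crushed. Let go, it stays where it is.
- lid_top (a point): Centre of the lid's top (z up; x along the small raised bar on it; turns with the lid, but where the thread ends differs from jar to jar). At first touch of the seal it is 93.0 mm above the jar's underside; at the start 0.4 to 1.5 mm higher, 0.6 to 2.3 rad short of touching.
- holder: Aluminium bench holder, 92 x 92 x 26 mm, fixed to the worktop, with a square socket 61 x 61 mm (1.5 mm free each side of the jar), its mouth chamfered by 3 mm, 18 mm deep, square to the block; origin at the centre of its underside, z up, x and y square to its sides.
- socket_floor (a point): Centre of the floor of the holder's square socket, 8 mm above the holder's underside.
- sample_jar: Bystander: round pale sample jar with its own lid, 57 mm across, 67 mm high; origin at its underside. Leave alone.
- petri_dish: Bystander: round low dish, 67 mm across, 15 mm high; origin at its underside. Leave alone.
- beaker: Bystander: round clear beaker, 66 mm across, 80 mm high; origin at its underside. Leave alone.
- stopwatch: Bystander: round dark stopwatch, 73 x 58 x 14 mm, lying flat; origin at its underside. Leave alone.
- dropper_bottle: Bystander: small dropper bottle, 39 mm across, 109 mm high; origin at its underside. Leave alone.

How it is judged:
On the way, in this order (a step that is already met when the one before it is completed fails the run):
1. the jar stands fully home in the socket (horizontal distance between jar and socket_floor below 0.004 m and z of jar in the frame of holder below 0.0105 m and angle between jar's own z axis and vertical below 0.06 rad), for 0.2 s.
2. in the holder, the lid is screwed down onto its seal to snug, 0.1 rad past first touch or more (0.29 N m) (horizontal distance between jar and socket_floor below 0.004 m and z of lid_top in the frame of jar below 0.09294 m), for 0.1 s.
At the end, for the whole second after the job is handed in: The jar stands at rest, upright (0.06 rad), fully home in the socket (within 4 mm of its centre, at most 2.5 mm above its floor), its lid snug: 0.1 to 0.7 rad past first touch of the seal (0.29 to 0.53 N m), so its top 0.06 to 0.45 mm below first touch (all of step 2 and z of jar in the frame of holder below 0.0105 m and angle between jar's own z axis and vertical below 0.06 rad and z of lid_top in the frame of jar above 0.09255 m and linear speed of jar below 0.01 m/s).
It fails at once if the lid is overtightened: turned more than 0.7 rad past first touch, about 0.53 N m (z of lid_top in the frame of jar below 0.09255 m).
It fails at once if the jar is forced against the holder with more than 60 N (contact force between jar and holder above 60 N).
It fails at once if the jar is tipped by more than 0.5 rad (angle between jar's own z axis and vertical above 0.5 rad).
It fails at once if a bystander is moved by more than 20 mm (distance of any of sample_jar, petri_dish, beaker, stopwatch, dropper_bottle from where it was at the start of the episode above 0.02 m).
It also fails if it takes over 64 s, if anything falls off the work surface, if the arm or the gripper's body presses on something with over 40 N, if the wrist force passes 120 N, or if a joint passes its speed limit or range.

## Working session

There is one attempt and no reset: what is moved stays moved. The work goes in short steps, Python scripts to look and compute and a shell command to move; the robot and the scene stay as the last step left them, time stands still between calls to the robot, and variables do not carry over. Pictures are saved under pics/ and viewed, and the job is handed in when it is done.

```bash
mkdir -p pics; ls
cat > h.py <<'E'
import numpy as np, cv2, json
from station import manip
def snap(name,fn):
    s=manip.snapshot(name); np.savez(fn.replace('.png','.npz').replace('pics/','/tmp/'),**{k:v for k,v in s.items()})
    cv2.imwrite(fn,s['frame'][:,:,::-1]); return s
def ray(s,u,v):
    K=np.array(s['camera_matrix']); k=float(s['k1'])
    dc=np.array([k,0,0,0,0.])
    p=cv2.undistortPoints(np.array([[[u,v]]],float),K,dc)[0,0]
    R=cv2.Rodrigues(np.array(s['rvec'],float))[0]; t=np.array(s['tvec'],float).ravel()
    return -R.T@t, R.T@np.array([p[0],p[1],1.0])
def onplane(s,u,v,z):
    o,d=ray(s,u,v); return o+d*(z-o[2])/d[2]
def bydepth(s,u,v):
    o,d=ray(s,u,v); return o+d*s['depth'][int(round(v)),int(round(u))]
def proj(s,P):
    return cv2.projectPoints(np.array(P,float).reshape(-1,1,3),np.array(s['rvec'],float),np.array(s['tvec'],float),np.array(s['camera_matrix']),np.array([float(s['k1']),0,0,0,0]))[0][:,0]
def load(fn): return dict(np.load(fn))
E
python3 - <<'E'
from h import *
for n in ['scene','top','wrist']:
    s=snap(n,f'pics/{n}0.png'); o,d=ray(s,280,210); print(n,o,d,s['k1'],s['camera_matrix'][0])
print(manip.sense())
E
```

```text
pics
scene [0.14624105 0.96831871 0.62693491] [ 0.4713161  -0.63971338 -0.60759001] -0.1214982085967771 [464.6770289   0.        290.6366672]
top [0.42344092 0.38153297 1.0216893 ] [ 0.09991264  0.01365735 -0.99496163] -0.007112287832981421 [423.24993929   0.         280.59989464]
wrist [ 0.24173747 -0.57978154  0.3736773 ] [-0.26749032 -0.07608191 -0.96058214] -0.06433555276209785 [302.76492472   0.         279.37307672]
{'t': 0.15, 'q': array([-1.47149912e+00,  5.28329019e-01,  1.43357458e+00,  8.56642246e-06,
        1.18141494e+00, -1.78505433e-01]), 'qd': array([ 0.00065273, -0.00187299, -0.00434406, -0.00040016, -0.00038766,
       -0.00147458]), 'tau': array([ 2.75531329e-04, -4.42745054e+01, -1.78275669e+01, -2.40675927e-04,
        5.58941232e-03, -2.50692757e-06]), 'tcp_pos': array([ 0.17137811, -0.60051684,  0.24752208]), 'tool_rot': array([-0.0978744 ,  0.70090593, -0.69968673,  0.09792832]), 'force': array([-0.70072066,  0.0747604 ,  0.9607447 ]), 'ft_torque': array([ 0.00590344, -0.02807223, -0.02882342]), 'finger_gap': 0.9964771160174253}
```

View pics/scene0.png

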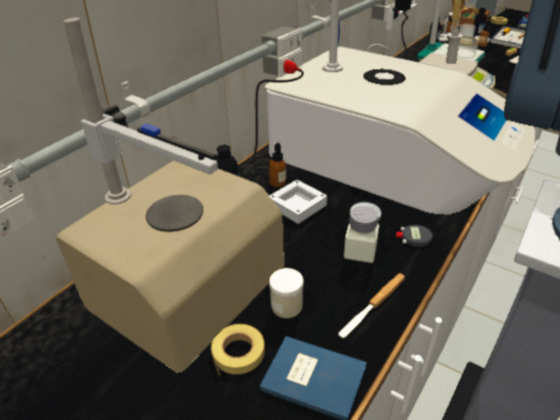

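View pics/top0.png

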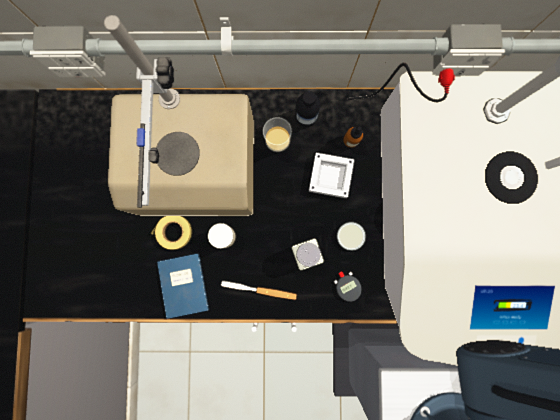

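View pics/wrist0.png

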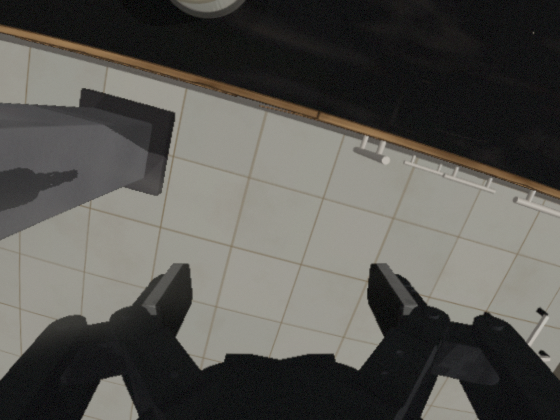

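The pictures show the jar at top-view pixel (308,254), the holder at (332,175), the dish at (350,236) and the stopwatch at (348,288). A large white instrument stands to the right (column 385 on) and a beige one to the left.

Run:
```python
from h import *
s=load('/tmp/top0.npz')
for n,u,v,z in [('jar lid',308,253,.095),('holder',332,175,.026),('dish',350,236,.015),('stopw',348,288,.014),('beaker',277,135,.08),('dropper',353,137,.1),('sample',221,236,.067),('black',308,108,.08)]:
    print(n,onplane(s,u,v,z),bydepth(s,u,v))
for u,v in [(395,120),(385,300),(420,350),(250,205),(250,100),(110,205),(470,60),(385,100),(440,370)]: print(u,v,bydepth(s,u,v))
im=s['frame'][:,:,::-1]
c=cv2.resize(im[130:310,250:400],None,fx=4,fy=4,interpolation=cv2.INTER_CUBIC); cv2.imwrite('pics/topc.png',c[:600] if 0 else cv2.resize(c,None,fx=.83,fy=.83))
s=load('/tmp/scene0.npz'); im=s['frame'][:,:,::-1]
cv2.imwrite('pics/scenec.png',cv2.resize(im[140:280,260:450],None,fx=4,fy=4,interpolation=cv2.INTER_CUBIC))
```

```text
jar lid [0.42256328 0.33317915 0.095     ] [0.42256261 0.33314258 0.09429914]
holder [0.6073182  0.27143218 0.026     ] [0.61064864 0.269438   0.00796579]
dish [0.46269464 0.22930919 0.015     ] [0.46278573 0.22895597 0.01266407]
stopw [0.34118119 0.23577933 0.014     ] [0.3411646  0.23574995 0.01379685]
beaker [0.68998138 0.40163981 0.08      ] [0.70684366 0.40291184 0.02042545]
dropper [0.67950673 0.23187422 0.1       ] [0.6875833  0.22715383 0.07092898]
sample [0.46028762 0.52763122 0.067     ] [0.46015874 0.52712019 0.07033932]
black [0.75347355 0.33060162 0.08      ] [0.74411682 0.33204557 0.10669777]
395 120 [0.70118669 0.15164405 0.15369865]
385 300 [0.31265511 0.14761833 0.00356026]
420 350 [0.22556849 0.10670201 0.12599065]
250 205 [0.52907537 0.46160642 0.0813464 ]
250 100 [ 0.80314665  0.47129649 -0.0015986 ]
110 205 [ 0.53831768  0.81205677 -0.00221884]
470 60 [0.77488977 0.04374791 0.27720935]
385 100 [8.01628079e-01 1.34404574e-01 3.28295938e-04]
440 370 [ 0.15001777  0.01955181 -0.01031914]
```

View pics/topc.png

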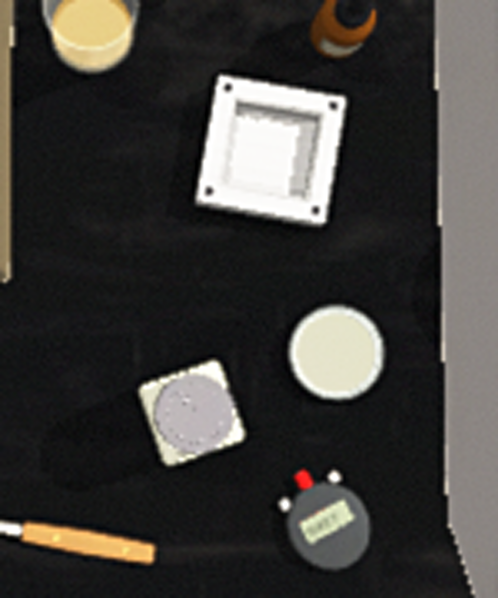

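View pics/scenec.png

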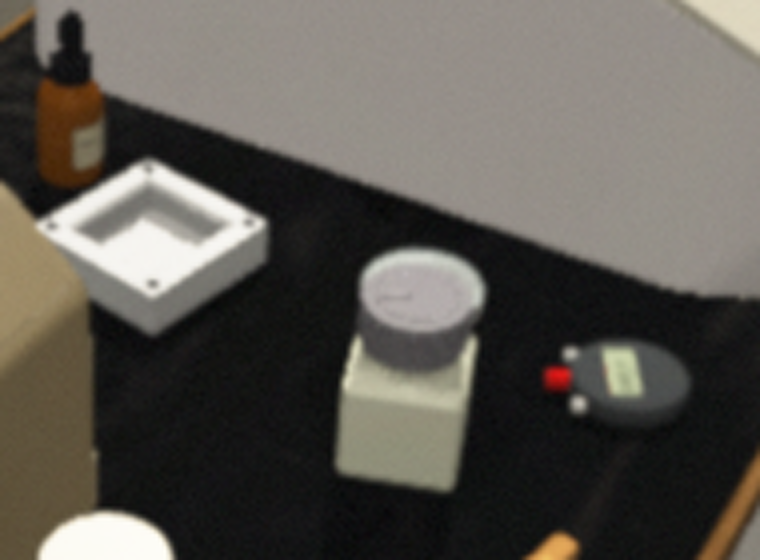

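Run:
```python
from h import *
from scipy.spatial.transform import Rotation as R
s=load('/tmp/top0.npz')
f=s['frame'].astype(int); br=f.sum(2)
def comp(u,v,th):
    m=(br>th).astype(np.uint8); n,l=cv2.connectedComponents(m); return (l==l[v,u]).astype(np.uint8)
def outer(m,z,hull=True):
    c=max(cv2.findContours(m,cv2.RETR_EXTERNAL,cv2.CHAIN_APPROX_NONE)[0],key=cv2.contourArea)
    c=cv2.convexHull(c)[:,0]
    return np.array([onplane(s,u,v,z)[:2] for u,v in c],np.float32), c
for nm,u,v,zs in [('holder',316,175,[.026,0]),('jar',308,253,[.056]),]:
    for th in (200,280,350):
        m=comp(u,v,th)
        for z in zs:
            P,c=outer(m,z); r=cv2.minAreaRect(P*1000); print(nm,th,z,m.sum(),[np.round(x,1) for x in r])
print('rot',R.from_quat(manip.sense()['tool_rot']).as_matrix().round(3))
# sizes check & wall height
d=s['depth']
for v in (120,175,230,290):
    print(v,[ (u,*bydepth(s,u,v).round(3)) for u in (240,255,384,392,400,430,480,530)])
```

```text
holder 200 0.026 1623 [array([608.1, 273.1]), array([95.7, 97.9]), np.float64(79.5)]
holder 200 0 1623 [array([612.9, 270.3]), array([ 98.1, 100.5]), np.float64(79.5)]
holder 280 0.026 1572 [array([608.2, 273.3]), array([94.5, 96.3]), np.float64(79.7)]
holder 280 0 1572 [array([613. , 270.5]), array([97. , 98.8]), np.float64(79.7)]
holder 350 0.026 1531 [array([608.2, 273.1]), array([94.3, 95.1]), np.float64(79.6)]
holder 350 0 1531 [array([613.1, 270.3]), array([96.7, 97.6]), np.float64(79.6)]
jar 200 0.056 699 [array([420.6, 332.8]), array([59.7, 60.2]), np.float64(18.5)]
jar 280 0.056 676 [array([420.6, 332.6]), array([59.1, 59.2]), np.float64(19.3)]
jar 350 0.056 659 [array([420.3, 332.6]), array([57.6, 58.9]), np.float64(18.4)]
rot [[-0.962 -0.     0.274]
 [-0.274  0.002 -0.962]
 [-0.    -1.    -0.002]]
120 [(240, np.float64(0.692), np.float64(0.475), np.float64(0.183)), (255, np.float64(0.751), np.float64(0.458), np.float64(-0.001)), (384, np.float64(0.733), np.float64(0.151), np.float64(0.053)), (392, np.float64(0.71), np.float64(0.151), np.float64(0.127)), (400, np.float64(0.
[... 1081 characters left out ...]
0, np.float64(0.467), np.float64(0.103), np.float64(0.201)), (480, np.float64(0.467), np.float64(0.007), np.float64(0.201)), (530, np.float64(0.467), np.float64(-0.09), np.float64(0.2))]
290 [(240, np.float64(0.335), np.float64(0.49), np.float64(-0.0)), (255, np.float64(0.335), np.float64(0.454), np.float64(0.006)), (384, np.float64(0.335), np.float64(0.148), np.float64(-0.002)), (392, np.float64(0.343), np.float64(0.15), np.float64(0.082)), (400, np.float64(0.349), np.float64(0.151), np.float64(0.151)), (430, np.float64(0.351), np.float64(0.1), np.float64(0.179)), (480, np.float64(0.351), np.float64(0.001), np.float64(0.177)), (530, np.float64(0.351), np.float64(-0.097), np.float64(0.175))]
```

```bash
cat >> h.py <<'E'
from scipy.spatial.transform import Rotation as R
def tgt(x,y,z,psi,st=None):
    """psi deg = azimuth of tool z axis, tool down"""
    st=st or manip.sense(); p=st['tcp_pos']; Rm=R.from_quat(st['tool_rot']).as_matrix()
    c,s_=np.cos(np.radians(psi)),np.sin(np.radians(psi))
    T=np.array([[s_,0,c],[-c,0,s_],[0,-1,0]])
    print('row',np.round(Rm.T@(np.array([x,y,z])-p)*100,2),np.round(R.from_matrix(Rm.T@T).as_rotvec(),3))
def stat():
    s=manip.sense(); Rm=R.from_quat(s['tool_rot']).as_matrix()
    print('t',round(s['t'],2),'tcp',s['tcp_pos'].round(4),'psi',np.degrees(np.arctan2(Rm[1,2],Rm[0,2])).round(2),'down',(-Rm[2,1]).round(4),'q',np.degrees(s['q']).round(1),'F',s['force'].round(2),'T',s['ft_torque'].round(3),'gap',round(s['finger_gap'],3))
E
python3 -c "
from h import *
stat(); tgt(.32,-.42,.38,-14)"
```

```text
t 0.15 tcp [ 0.1714 -0.6005  0.2475] psi -74.08 down 1.0 q [-84.3  30.3  82.1   0.   67.7 -10.2] F [-0.7   0.07  0.96] T [ 0.006 -0.028 -0.029] gap 0.996
row [-19.25 -13.22 -13.31] [ 1.000e-03 -1.049e+00 -1.000e-03]
```

```bash
python3 -m handwheel '[-2,-4,-1.3,0,-0.12,0,8.5,-4,-8,-2.6,0,-0.24,0,8.5,-6,-12,-4,0,-0.36,0,8.5,-9,-13.2,-6,0,-0.48,0,8.5,-12,-13.2,-8,0,-0.6,0,8.5,-15,-13.2,-10.5,0,-0.72,0,8.5,-18,-13.2,-12.5,0,-0.84,0,8.5,-19.2,-13.2,-13.3,0,-0.96,0,8.5,-19.2,-13.2,-13.3,0,-1.05,0,8.5]'; python3 -c "
from h import *
stat(); tgt(.5,-.08,.36,45)"
```

```text
t: 0.9
tcp_pos: [0.3215, -0.4168, 0.3804]
tool_rot: [-0.438, 0.555, -0.554, 0.439]
force: [0.7, -0.3, 0.4]
finger_gap: 0.999
t 0.9 tcp [ 0.3215 -0.4168  0.3804] psi -13.35 down 1.0 q [-64.6  14.8  85.6   0.1  79.7 -51.2] F [ 0.65 -0.29  0.42] T [ 0.027  0.041 -0.029] gap 0.999
row [-36.88   2.12   9.59] [-1.000e-03 -1.018e+00 -2.000e-03]
```

```bash
python3 -m handwheel '[-3.7,0.2,1,0,-0.11,0,8.5,-7.4,0.4,2,0,-0.22,0,8.5,-11.1,0.6,3,0,-0.33,0,8.5,-14.8,0.8,4,0,-0.44,0,8.5,-18.5,1,5,0,-0.55,0,8.5,-22.2,1.2,6,0,-0.66,0,8.5,-25.9,1.5,7,0,-0.77,0,8.5,-29.6,1.7,8,0,-0.88,0,8.5,-33.2,2,9,0,-0.99,0,8.5,-36.9,2.1,9.6,0,-1.02,0,8.5]'; python3 -c "
from h import *
stat(); tgt(.45,.25,.34,98)"
```

```text
t: 1.73
tcp_pos: [0.5022, -0.0837, 0.3588]
tool_rot: [0.653, -0.272, 0.272, -0.653]
force: [0.4, -0.9, 0.2]
finger_gap: 0.993
t 1.73 tcp [ 0.5022 -0.0837  0.3588] psi 44.76 down 1.0 q [-22.   14.2  89.8  -0.   76.  -66.8] F [ 0.43 -0.86  0.22] T [-0.021 -0.018 -0.008] gap 0.993
row [-27.37   1.88  19.79] [ 0.    -0.929 -0.   ]
```

```bash
python3 -m handwheel '[-3.1,0.2,2.2,0,-0.11,0,8.5,-6.2,0.4,4.4,0,-0.22,0,8.5,-9.3,0.6,6.6,0,-0.33,0,8.5,-12.4,0.8,8.8,0,-0.44,0,8.5,-15.5,1,11,0,-0.55,0,8.5,-18.6,1.2,13.2,0,-0.66,0,8.5,-21.7,1.5,15.4,0,-0.77,0,8.5,-24.8,1.7,17.6,0,-0.88,0,8.5,-27.4,1.9,19.8,0,-0.93,0,8.5,-27.4,1.9,19.8,0,-0.93,0,8.5]'; python3 -c "
from h import *
stat(); tgt(.4215,.333,.24,98)
snap('wrist','pics/w1.png')"
```

```text
t: 2.57
tcp_pos: [0.449, 0.2539, 0.3398]
tool_rot: [-0.704, -0.05, 0.051, 0.706]
force: [1.1, -0.0, -0.0]
finger_gap: 1.001
t 2.57 tcp [0.449  0.2539 0.3398] psi 98.24 down 1.0 q [ 17.   15.8  90.6   0.2  73.5 -81.3] F [ 1.13 -0.05 -0.  ] T [-0.018 -0.     0.02 ] gap 1.001
row [-1.59 10.    8.19] [-0.003  0.004 -0.001]
```

View pics/w1.png

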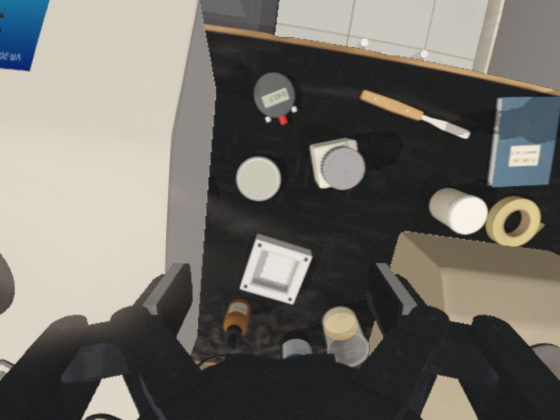

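Wrist view: jar lid at (344,169), holder at (277,268) with its four screw holes visible, dish (259,178), all clear of the gripper. Next I measure both here.

Run:
```python
from h import *
for fn,jc,hc,hth in [('w1',(344,169),(277,268),0),('top0',(308,254),(332,175),0)]:
    s=load(f'/tmp/{fn}.npz'); g=cv2.cvtColor(s['frame'],cv2.COLOR_RGB2GRAY)
    # holder holes: dark blobs inside holder hull
    m=(g>110).astype(np.uint8)
    n,l,stt,cen=cv2.connectedComponentsWithStats(m)
    # component nearest hc with area 500-5000
    def near(c,lo,hi):
        k=[i for i in range(1,n) if lo<stt[i,4]<hi]; return min(k,key=lambda i:np.hypot(*(cen[i]-c)))
    i=near(hc,300,9000); hm=(l==i).astype(np.uint8)
    c=max(cv2.findContours(hm,cv2.RETR_EXTERNAL,cv2.CHAIN_APPROX_NONE)[0],key=cv2.contourArea)
    hull=cv2.convexHull(c)
    fill=np.zeros_like(hm); cv2.fillConvexPoly(fill,hull,1); fill=cv2.erode(fill,np.ones((3,3)))
    # local dark: blackhat
    G=g
    bh=cv2.morphologyEx(G,cv2.MORPH_BLACKHAT,np.ones((5,5)))*fill
    nn,ll,ss,cc=cv2.connectedComponentsWithStats((bh>45).astype(np.uint8))
    print(fn,'hull area',cv2.contourArea(hull),'blobs',[(cc[k].round(1),ss[k,4],) for k in range(1,nn)])
    P=np.array([onplane(s,u,v,.026)[:2]*1000 for u,v in hull[:,0]],np.float32); print('rect',cv2.minAreaRect(P))
    x,y=hc; a=g[y-50:y+50,x-50:x+50]; cv2.imwrite(f'pics/h_{fn}.png',cv2.resize(a,None,fx=6,fy=6,interpolation=cv2.INTER_CUBIC))
    x,y=jc; a=s['frame'][y-40:y+40,x-40:x+40,::-1]; cv2.imwrite(f'pics/j_{fn}.png',cv2.resize(a,None,fx=7,fy=7,interpolation=cv2.INTER_CUBIC))
```

```text
w1 hull area 3330.0 blobs [(array([259.3, 244.8]), np.int32(12)), (array([305.6, 259.1]), np.int32(11)), (array([245., 286.]), np.int32(9)), (array([289.5, 299. ]), np.int32(12))]
rect ((605.7679443359375, 272.34033203125), (95.2811508178711, 102.72988891601562), 79.58782196044922)
top0 hull area 1544.0 blobs [(array([318.3, 156. ]), np.int32(7)), (array([332. , 163.5]), np.int32(72)), (array([349.9, 161.1]), np.int32(8)), (array([345. , 168.5]), np.int32(2)), (array([344. , 171.5]), np.int32(2)), (array([344., 174.]), np.int32(1)), (array([343., 178.]), np.int32(1)), (array([343., 180.]), np.int32(1)), (array([342., 184.]), np.int32(1)), (array([312.7, 187. ]), np.int32(7)), (array([341., 189.]), np.int32(1)), (array([344.5, 193. ]), np.int32(6))]
rect ((608.0970458984375, 273.1419372558594), (94.27667236328125, 95.36181640625), 79.49763488769531)
```

View pics/h_w1.png

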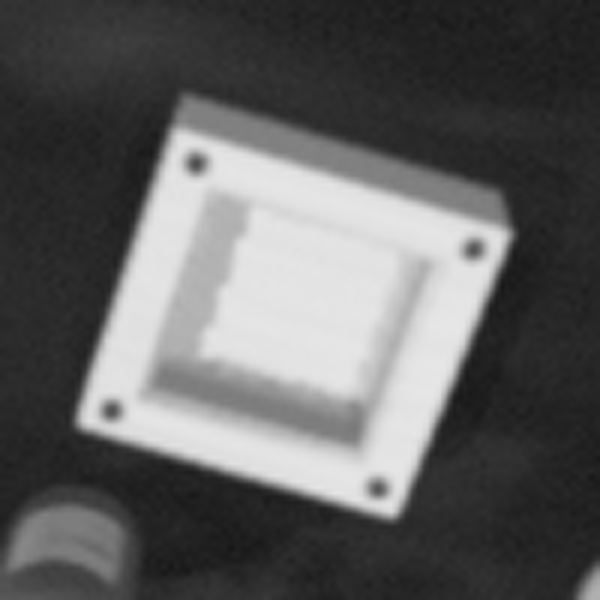

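View pics/j_w1.png

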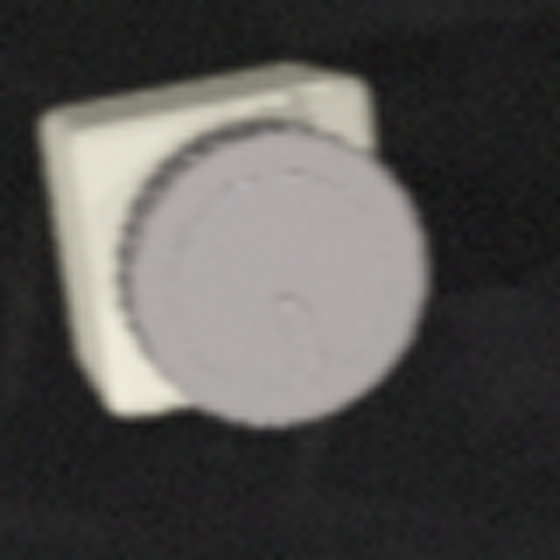

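Run:
```python
from h import *
H={'w1':[(259.3,244.8),(305.6,259.1),(289.5,299.0),(245.,286.)],'top0':[(318.3,156),(349.9,161.1),(344.5,193),(312.7,187)]}
for fn,h in H.items():
    s=load(f'/tmp/{fn}.npz'); P=np.array([onplane(s,u,v,.026)[:2] for u,v in h])
    print(fn,'holder',P.mean(0).round(4),[ (np.degrees(np.arctan2(*(P[(i+1)%4]-P[i])[::-1]))%90).round(1) for i in range(4)],[np.linalg.norm(P[(i+1)%4]-P[i]).round(4) for i in range(4)])
    j={'w1':(343,168),'top0':(308,253)}[fn]
    f=s['frame'].astype(int); r,g,b=f[...,0],f[...,1],f[...,2]
    m=((b-g>0)&(r>130)).astype(np.uint8)
    m=cv2.morphologyEx(m,cv2.MORPH_OPEN,np.ones((3,3))); n,l=cv2.connectedComponents(m); mm=(l==l[j[1],j[0]]).astype(np.uint8)
    c=max(cv2.findContours(mm,cv2.RETR_EXTERNAL,cv2.CHAIN_APPROX_NONE)[0],key=cv2.contourArea)
    e=cv2.fitEllipse(cv2.convexHull(c)); print('ellipse',e, onplane(s,*e[0],.0940).round(4))
```

```text
w1 holder [0.6098 0.2718] [np.float64(79.6), np.float64(79.4), np.float64(79.6), np.float64(79.4)] [np.float64(0.0774), np.float64(0.0773), np.float64(0.0775), np.float64(0.0774)]Traceback (most recent call last):
  File "<stdin>", line 11, in <module>
cv2.error: OpenCV(4.12.0) /io/opencv/modules/imgproc/src/shapedescr.cpp:361: error: (-201:Incorrect size of input array) There should be at least 5 points to fit the ellipse in function 'fitEllipseNoDirect'
```

Run:
```python
from h import *
H={'w1':[(259.3,244.8),(305.6,259.1),(289.5,299.0),(245.,286.)],'top0':[(318.3,156),(349.9,161.1),(344.5,193),(312.7,187)]}
for fn,h in H.items():
    s=load(f'/tmp/{fn}.npz'); P=np.array([onplane(s,u,v,.026)[:2] for u,v in h])
    print(fn,'holder',P.mean(0).round(4),[ (np.degrees(np.arctan2(*(P[(i+1)%4]-P[i])[::-1]))%90).round(1) for i in range(4)],[np.linalg.norm(P[(i+1)%4]-P[i]).round(4) for i in range(4)])
    j={'w1':(343,168),'top0':(308,253)}[fn]
    # body yellowish (g-b large), lid grey. lid top via sat
    f=s['frame'].astype(int); r,g,b=f[...,0],f[...,1],f[...,2]
    print(f[j[1]-2:j[1]+2,j[0]].tolist(), f[j[1]+(0 if fn=='w1' else 12),j[0]-(24 if fn=='w1' else 12)])
    m=((g-b<8)&(r>115)).astype(np.uint8)
    m=cv2.morphologyEx(cv2.medianBlur(m,5),cv2.MORPH_OPEN,np.ones((3,3))); n,l=cv2.connectedComponents(m); mm=(l==l[j[1],j[0]]).astype(np.uint8)
    c=max(cv2.findContours(mm,cv2.RETR_EXTERNAL,cv2.CHAIN_APPROX_NONE)[0],key=cv2.contourArea)
    e=cv2.fitEllipse(cv2.convexHull(c)); print('ellipse',e, onplane(s,*e[0],.0940).round(4))
s=load('/tmp/w1.npz')
# body shoulder corners from crop, z=.056
for (u,v) in [(45,120),(285,70),(368,90),(120,412)]: print(onplane(s,u/7+304-.43,v/7+129-.43,.056).round(4),onplane(s,u/7+304-.43,v/7+129-.43,.0).round(4))
```

```text
w1 holder [0.6098 0.2718] [np.float64(79.6), np.float64(79.4), np.float64(79.6), np.float64(79.4)] [np.float64(0.0774), np.float64(0.0773), np.float64(0.0775), np.float64(0.0774)]
[[175, 169, 169], [173, 168, 167], [173, 167, 167], [173, 168, 167]] [209 206 191]
ellipse ((342.5753173828125, 167.80300903320312), (41.9852294921875, 43.305118560791016), 75.3000259399414) [0.4196 0.3303 0.094 ]
top0 holder [0.6092 0.273 ] [np.float64(80.6), np.float64(79.7), np.float64(79.2), np.float64(79.5)] [np.float64(0.0764), np.float64(0.0783), np.float64(0.0766), np.float64(0.0764)]
[[188, 182, 183], [179, 171, 173], [167, 162, 164], [187, 182, 184]] [14 11 17]
ellipse ((308.7673034667969, 253.84078979492188), (23.688587188720703, 24.523168563842773), 36.962738037109375) [0.4207 0.3315 0.094 ]
[0.4013 0.2901 0.056 ] [0.4046 0.2965 0.    ]
[0.3853 0.3337 0.056 ] [0.3865 0.3459 0.    ]
[0.3866 0.3501 0.056 ] [0.3879 0.3646 0.    ]
[0.455  0.3145 0.056 ] [0.4657 0.3241 0.    ]
```

```bash
python3 -c "
from h import *
tgt(.445,.333,.22,98)"
```

```text
row [ 0.71 11.98  8.14] [-0.     0.002 -0.001]
```

```bash
python3 -m handwheel '[0.2,3,2,0,0,0,8.5,0.4,6,4,0,0,0,8.5,0.6,9,6,0,0,0,8.5,0.7,12,8.1,0,0,0,8.5,0.7,12,8.1,0,0,0,8.5]'; python3 -c "
from h import *
stat()
s=snap('wrist','pics/w2.png')"
```

```text
t: 3.03
tcp_pos: [0.4434, 0.3298, 0.2145]
tool_rot: [0.707, 0.044, -0.052, -0.704]
force: [-0.9, 0.1, -1.3]
finger_gap: 0.998
t 3.03 tcp [0.4434 0.3298 0.2145] psi 97.83 down 0.9999 q [ 25.   27.4  94.2   0.   59.1 -72.8] F [-0.91  0.09 -1.34] T [ 0.029  0.025 -0.022] gap 0.998
```

View pics/w2.png

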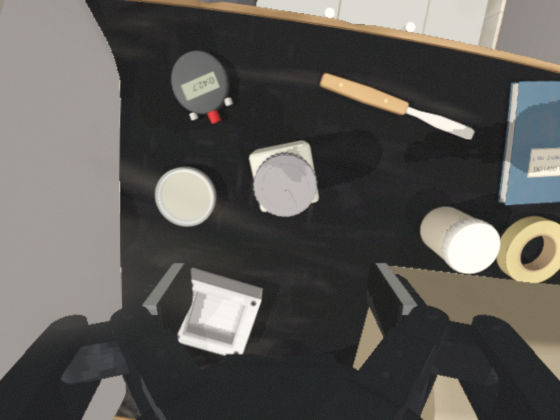

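Run:
```python
from h import *
s=load('/tmp/w2.npz'); f=s['frame'].astype(int); r,g,b=f[...,0],f[...,1],f[...,2]
x,y=284,180
a=s['frame'][y-50:y+50,x-50:x+50,::-1]; cv2.imwrite('pics/j2.png',cv2.resize(a,None,fx=6,fy=6,interpolation=cv2.INTER_CUBIC))
m=((g-b<8)&(r>115)).astype(np.uint8)
m=cv2.medianBlur(m,5); n,l=cv2.connectedComponents(m); mm=(l==l[183,285]).astype(np.uint8)
c=max(cv2.findContours(mm,cv2.RETR_EXTERNAL,cv2.CHAIN_APPROX_NONE)[0],key=cv2.contourArea)
e=cv2.fitEllipse(cv2.convexHull(c)); print(e,onplane(s,*e[0],.094).round(4), bydepth(s,*e[0]).round(4))
```

```text
((284.6670227050781, 184.60861206054688), (62.681644439697266, 63.335445404052734), 48.56244659423828) [0.4192 0.3316 0.094 ] [0.4188 0.3315 0.0959]
```

View pics/j2.png

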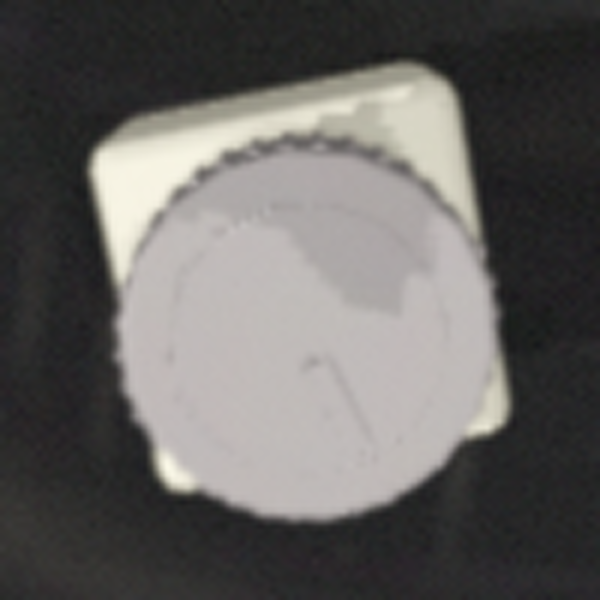

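Run:
```python
from h import *
s=load('/tmp/w2.npz')
P=lambda u,v,z: onplane(s,u/6+234-.42,v/6+130-.42,z)[:2]
for n,a,b in [('L',(96,185),(156,475)),('R',(463,120),(510,405)),('T',(120,150),(410,88))]:
  for z in (.056,):
    p,q=P(*a,z),P(*b,z); print(n,p.round(4),q.round(4),(np.degrees(np.arctan2(*(q-p)[::-1]))%90).round(1))
# automatic: silhouette edges
f=s['frame'].astype(int); g=f.sum(2); m=(g>150).astype(np.uint8); m=cv2.medianBlur(m,3)
n,l=cv2.connectedComponents(m); mm=(l==l[183,285]).astype(np.uint8)
c=max(cv2.findContours(mm,cv2.RETR_EXTERNAL,cv2.CHAIN_APPROX_NONE)[0],key=cv2.contourArea)
X=np.array([onplane(s,u,v,.05)[:2]*1000 for u,v in c[:,0]],np.float32)
h=cv2.convexHull(X); ar=cv2.minAreaRect(h); print(ar)
# direction histogram of hull segments
hh=h[:,0]; d=np.roll(hh,-1,0)-hh; L=np.linalg.norm(d,axis=1); A=np.degrees(np.arctan2(d[:,1],d[:,0]))%90
for i in np.argsort(-L)[:10]: print(L[i].round(1),A[i].round(1),hh[i].round(1))
```

```text
L [0.408  0.2973] [0.4534 0.3122] 18.2
R [0.3903 0.3525] [0.434  0.3674] 18.8
T [0.4021 0.3004] [0.3866 0.3436] 19.7
((424.4942321777344, 331.8692321777344), (72.90843200683594, 64.1997299194336), 18.62210464477539)
29.8 18.6 [383.7 338.9]
29.5 13.9 [408.6 295.3]
26.4 20.0 [413.9 362.1]
15.4 29.4 [442.  303.9]
14.6 81.2 [458.1 314.8]
13.2 18.3 [432.1 368.2]
13.1 41.7 [455.1 351.9]
7.8 49.3 [446.4 361.6]
6.6 8.0 [382.8 345.4]
6.4 27.1 [458.  346.2]
```

```bash
python3 -c "
from h import *
tgt(.4195,.3315,.083,98)"
```

```text
row [-2.36 13.42  0.63] [ 0.003 -0.003 -0.008]
```

```bash
python3 -m handwheel '[-1.2,2,0.3,0,0,0,8.5,-2.4,4,0.6,0,0,0,8.5,-2.4,6,0.6,0,0,0,8.5,-2.4,8,0.6,0,0,0,8.5,-2.4,8,0.6,0,0,0,8.5,-2.4,8,0.6,0,0,0,8.5]'; python3 -c "
from h import *
stat();tgt(.4195,.3315,.083,98)
snap('wrist','pics/w3.png')"
```

```text
t: 3.58
tcp_pos: [0.4229, 0.3316, 0.1412]
tool_rot: [0.706, 0.048, -0.047, -0.705]
force: [0.8, 0.2, 0.5]
finger_gap: 0.994
t 3.58 tcp [0.4229 0.3316 0.1412] psi 97.71 down 1.0 q [ 26.2  32.4 100.3  -0.   47.3 -71.5] F [0.81 0.19 0.48] T [ 0.017 -0.015  0.02 ] gap 0.994
row [-0.34  5.82  0.04] [ 0.    -0.005  0.   ]
```

View pics/w3.png

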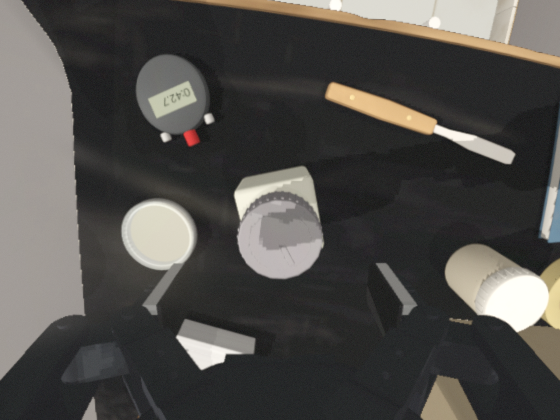

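Lid centre (280,236) lies on the jaws' mid-line (column ~279). I go down to it.

```bash
python3 -m handwheel '[-0.3,2,0,0,0,0,8.5,-0.35,4,0,0,0,0,8.5,-0.35,5,0,0,0,0,8.5,-0.35,5.8,0,0,0,0,8.5,-0.35,5.8,0,0,0,0,8.5,-0.35,5.8,0,0,0,0,8.5]'; python3 -c "
from h import *
stat();tgt(.4195,.3315,.083,98)
s=snap('wrist','pics/w4.png')
f=s['frame'].astype(int); r,g,b=f[...,0],f[...,1],f[...,2]
m=((g-b<10)&(r>100)).astype(np.uint8)
print(s['tvec'])
"
```

```text
t: 4.13
tcp_pos: [0.4192, 0.3324, 0.0829]
tool_rot: [-0.705, -0.048, 0.048, 0.706]
force: [-0.0, -1.0, 0.0]
finger_gap: 0.993
t 4.13 tcp [0.4192 0.3324 0.0829] psi 97.8 down 1.0 q [ 26.4  38.  102.5  -0.   39.4 -71.4] F [-0.04 -1.    0.05] T [-0.025  0.002 -0.007] gap 0.993
row [ 0.02 -0.01 -0.09] [-0.    -0.004  0.001]
[-0.27341388 -0.43139884  0.08803805]
```

View pics/w4.png

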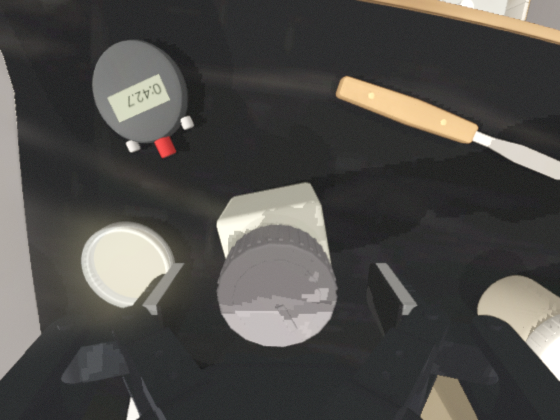

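```bash
python3 -c "
from h import *
s=load('/tmp/w4.npz'); print(proj(s,[[.4192,.3324,.094],[.4195,.3315,.094]]), onplane(s,277,289,.094))"
python3 -m handwheel '[0,0,0,0,0,0,5,0,0,0,0,0,0,4.5,0,0,0,0,0,0,4.5,0,0,0,0,0,0,4.5,0,0,0,0,0,0,4.5,0,0,0,0,0,0,4.5]' 60; python3 -c "
from h import *
stat()
"
```

```text
[[277.39958757 295.96808501]
 [275.26034807 296.31748692]] [0.41579092 0.33176644 0.094     ]
t: 4.68
tcp_pos: [0.419, 0.3319, 0.0832]
tool_rot: [0.706, 0.049, -0.048, -0.705]
force: [0.3, -2.8, 5.6]
finger_gap: 0.593
t 4.68 tcp [0.419  0.3319 0.0832] psi 97.83 down 1.0 q [ 2.640e+01  3.800e+01  1.026e+02 -1.000e-01  3.940e+01 -7.130e+01] F [ 0.31 -2.84  5.59] T [-0.418 -0.08  -0.021] gap 0.593
```

```bash
python3 -m handwheel '[0,-0.5,0,0,0,0,4.5,0,-1.5,0,0,0,0,4.5,0,-3,0,0,0,0,4.5,0,-5,0,0,0,0,4.5,0,-7,0,0,0,0,4.5,0,-9,0,0,0,0,4.5,0,-10,0,0,0,0,4.5,0,-10,0,0,0,0,4.5]' 60; python3 -c "
from h import *
stat()
snap('wrist','pics/w5.png');snap('scene','pics/s5.png');snap('top','pics/t5.png')
"
```

```text
t: 5.35
tcp_pos: [0.4196, 0.333, 0.1848]
tool_rot: [-0.705, -0.05, 0.046, 0.706]
force: [0.0, 0.6, -3.5]
finger_gap: 0.593
t 5.35 tcp [0.4196 0.333  0.1848] psi 97.82 down 1.0 q [ 26.5  28.3  98.8   0.   52.6 -71.4] F [ 0.    0.64 -3.49] T [ 0.082 -0.002  0.006] gap 0.593
```

View pics/w5.png

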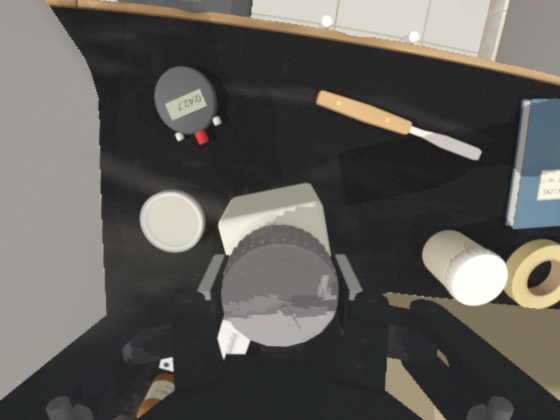

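View pics/s5.png

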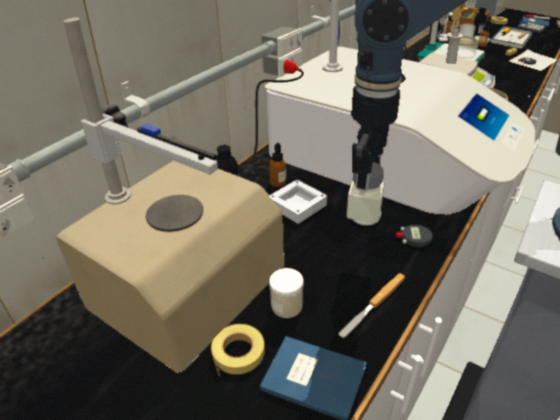

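The jar hangs upright in the jaws (lid centre near (280,290) in the wrist view). I measure its offset and yaw in the hand.

Run:
```python
from h import *
s=load('/tmp/w5.npz'); f=s['frame'].astype(int); r,g,b=f[...,0],f[...,1],f[...,2]
x,y=280,260
a=s['frame'][y-90:y+90,x-90:x+90,::-1]; cv2.imwrite('pics/j5.png',cv2.resize(a,None,fx=3.3,fy=3.3,interpolation=cv2.INTER_CUBIC))
print(bydepth(s,270,270),bydepth(s,280,310))
print(proj(s,[.4196,.333,.1958]))
```

```text
[0.40635096 0.32819437 0.19807101] [0.42475039 0.33491238 0.19850946]
[[277.24135484 295.83589068]]
```

View pics/j5.png

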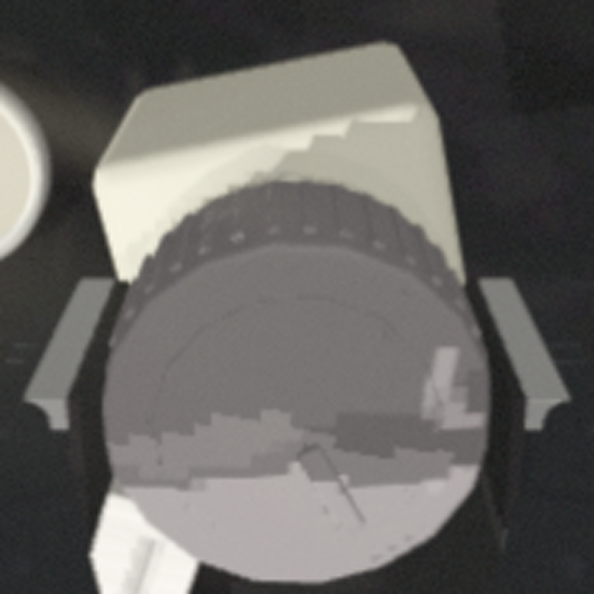

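Run:
```python
from h import *
s=load('/tmp/w5.npz')
P=lambda u,v,z: onplane(s,u/3.3+190-.35,v/3.3+170-.35,z)[:2]
for a,b,z in [((110,165),(410,108),.158),((438,125),(463,275),.158),((99,195),(118,275),.158),((150,90),(380,43),.102)]:
    p,q=P(*a,z),P(*b,z); print(p.round(4),q.round(4),(np.degrees(np.arctan2(*(q-p)[::-1]))%90).round(1))
s5=manip.sense(); stat(); tgt(.609,.273,.19,97.9-29.3)
```

```text
[0.4013 0.3012] [0.3854 0.3476] 19.0
[0.3876 0.3525] [0.4127 0.3613] 19.3
[0.4067 0.2999] [0.4205 0.3041] 17.1
[0.4031 0.3002] [0.3863 0.3476] 19.6
t 5.5 tcp [0.4176 0.3319 0.1815] psi 97.81 down 1.0 q [ 26.5  28.6  99.    0.   52.5 -71.4] F [ 0.77 -0.29 -3.78] T [ 0.01   0.025 -0.044] gap 0.592
row [18.16 -0.88 -8.43] [ 0.001  0.51  -0.002]
```

```bash
python3 -m handwheel '[1.5,-0.3,-0.7,0,0.06,0,4.5,3.5,-0.6,-1.6,0,0.12,0,4.5,6,-0.9,-2.8,0,0.19,0,4.5,8.5,-0.9,-4,0,0.26,0,4.5,11,-0.9,-5.1,0,0.33,0,4.5,13.5,-0.9,-6.3,0,0.4,0,4.5,16,-0.9,-7.5,0,0.46,0,4.5,17.5,-0.9,-8.1,0,0.5,0,4.5,18.2,-0.9,-8.4,0,0.517,0,4.5,18.2,-0.9,-8.4,0,0.517,0,4.5]' 60; python3 -c "
from h import *
stat()
snap('wrist','pics/w6.png');snap('scene','pics/s6.png');snap('top','pics/t6.png')
"
```

```text
t: 6.33
tcp_pos: [0.611, 0.2727, 0.1892]
tool_rot: [0.695, -0.135, 0.134, -0.694]
force: [0.9, -0.1, -3.5]
finger_gap: 0.594
t 6.33 tcp [0.611  0.2727 0.1892] psi 68.09 down 1.0 q [ 14.5  37.4  78.3  -0.   64.4 -53.6] F [ 0.92 -0.09 -3.55] T [-0.019  0.013 -0.002] gap 0.594
```

View pics/w6.png

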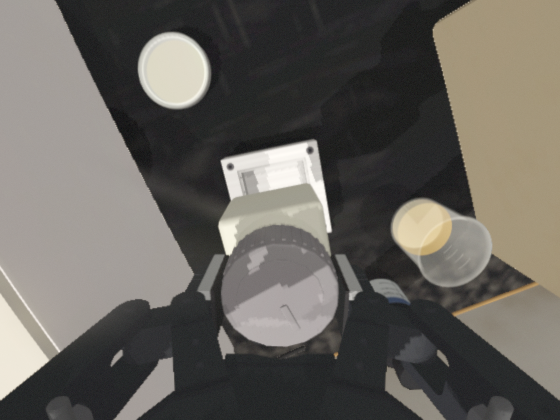

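View pics/s6.png

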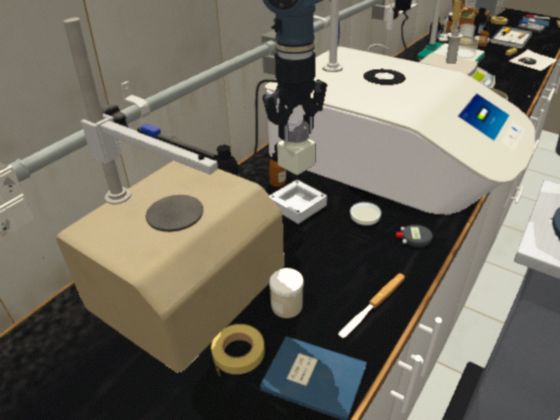

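View pics/t6.png

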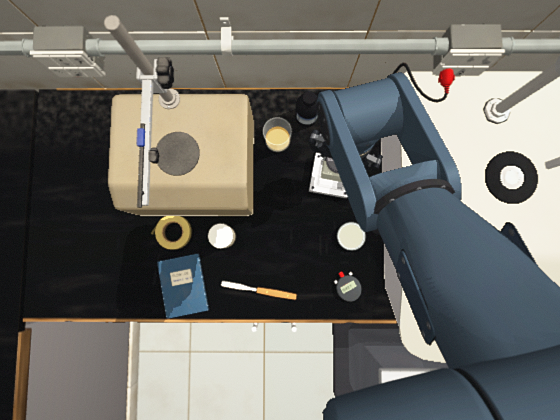

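Run:
```python
from h import *
s=load('/tmp/w6.npz'); 
x,y=278,220
a=s['frame'][y-90:y+90,x-90:x+90,::-1]; cv2.imwrite('pics/j6.png',cv2.resize(a,None,fx=3.3,fy=3.3,interpolation=cv2.INTER_CUBIC))
g=cv2.cvtColor(s['frame'],cv2.COLOR_RGB2GRAY); bh=cv2.morphologyEx(g,cv2.MORPH_BLACKHAT,np.ones((9,9)))
pts=[]
for (u,v) in [(231,167),(310,150)]:
    w=bh[v-6:v+7,u-6:u+7].astype(float); w[w<60]=0; yy,xx=np.mgrid[v-6:v+7,u-6:u+7]; c=((xx*w).sum()/w.sum(),(yy*w).sum()/w.sum()); pts.append(onplane(s,*c,.026)[:2]); print(c)
d=pts[1]-pts[0]; print(np.linalg.norm(d),np.degrees(np.arctan2(d[1],d[0]))%90); m=(pts[0]+pts[1])/2; n=np.array([d[1],-d[0]])/np.linalg.norm(d); n=n if n[0]>0 else -n; print('centre',m+n*.0387)
```

```text
(np.float64(229.9340706082518), np.float64(166.24202467035303))
(np.float64(309.45081585081584), np.float64(149.94242424242424))
0.07725797849890197 79.55798038152047
centre [0.60855149 0.27273486]
```

View pics/j6.png

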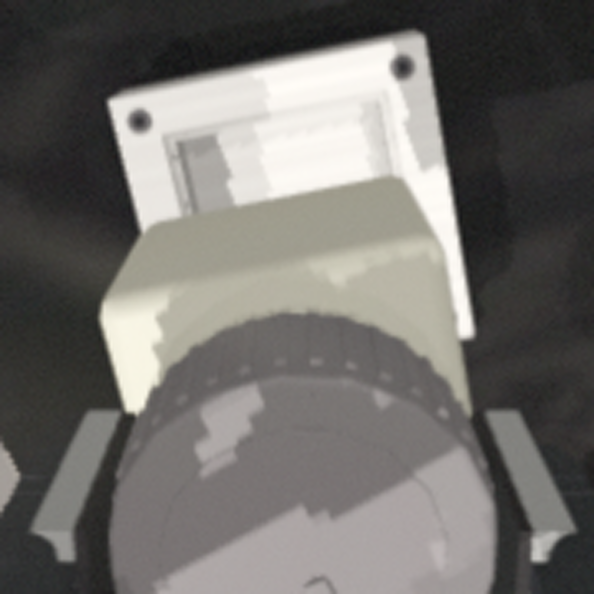

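Run:
```python
from h import *
s=load('/tmp/w6.npz')
P=lambda u,v,z: onplane(s,u/3.3+188-.35,v/3.3+130-.35,z)[:2]
z0=.189-.083
for a,b,z in [((155,226),(400,179),z0),((108,308),(440,240),z0+.056),((441,245),(468,405),z0+.056),((102,325),(122,405),z0+.056)]:
    p,q=P(*a,z),P(*b,z); print(p.round(4),q.round(4),(np.degrees(np.arctan2(*(q-p)[::-1]))%90).round(1))
# jar centre: side lines L,R (z shoulder) mid, front edge +29
ax=np.radians(79.5); e1=np.array([np.cos(ax),np.sin(ax)]); e2=np.array([np.sin(ax),-np.cos(ax)])
L=np.mean([P(102,325,z0+.056),P(122,405,z0+.056)],0)@e1; Rr=np.mean([P(441,245,z0+.056),P(468,405,z0+.056)],0)@e1
Fb=np.mean([P(155,226,z0),P(400,179,z0)],0)@e2
Fs=np.mean([P(108,308,z0+.056),P(440,240,z0+.056)],0)@e2
print('width',Rr-L); 
for F in (Fb,Fs): print('jar c',e1*(L+Rr)/2+e2*(F+.029))
# lid centre
c=P(303,545,z0+.094); print('lid',c)
stat()
```

```text
[0.58   0.2518] [0.5901 0.3045] 79.2
[0.58   0.2521] [0.5893 0.306 ] 80.1
[0.5902 0.3059] [0.618  0.3008] 79.6
[0.5823 0.25  ] [0.5964 0.247 ] 78.1
width 0.056607647872242095
jar c [0.61357916 0.27276211]
jar c [0.61301057 0.27286749]
lid [0.61054522 0.27398306]
t 6.48 tcp [0.608 0.274 0.19 ] psi 68.25 down 1.0 q [ 14.7  37.2  78.5   0.   64.5 -53.6] F [-0.94  0.41 -2.76] T [ 0.016 -0.04   0.03 ] gap 0.596
```

```bash
python3 -m handwheel '[0,1.5,-0.05,0,0,0,4.5,0,3.5,-0.1,0,0,0,4.5,0,5.5,-0.1,0,0,0,4.5,0,7,-0.1,0,0,0,4.5,0,7.3,-0.1,0,0,0,4.5,0,7.3,-0.1,0,0,0,4.5]' 60; python3 -c "
from h import *
stat(); tgt(.6078,.273,.107,68.2)
"
```

```text
t: 6.98
tcp_pos: [0.6075, 0.2732, 0.117]
tool_rot: [0.695, -0.135, 0.132, -0.694]
force: [0.3, -0.2, -3.4]
finger_gap: 0.591
t 6.98 tcp [0.6075 0.2732 0.117 ] psi 68.26 down 1.0 q [ 14.6  42.3  81.5   0.   56.5 -53.7] F [ 0.34 -0.16 -3.41] T [-0.007  0.003  0.02 ] gap 0.591
row [ 0.03  1.   -0.  ] [ 0.002  0.001 -0.004]
```

Now I lower it into the mouth slowly, watching the force.

```bash
python3 -m handwheel '[0,0.3,0,0,0,0,4.5,0,0.6,0,0,0,0,4.5,0,0.9,0,0,0,0,4.5,0,1.1,0,0,0,0,4.5,0,1.1,0,0,0,0,4.5]' 60; python3 -c "
from h import *
stat()
snap('scene','pics/s7.png')
s=load('/tmp/s7.npz'); cv2.imwrite('pics/s7c.png',cv2.resize(s['frame'][100:230,230:380,::-1],None,fx=4.5,fy=4.5,interpolation=cv2.INTER_CUBIC))
"
```

```text
t: 7.4
tcp_pos: [0.61, 0.273, 0.1089]
tool_rot: [-0.694, 0.134, -0.134, 0.695]
force: [-1.1, -0.6, 3.1]
finger_gap: 0.59
t 7.4 tcp [0.61   0.273  0.1089] psi 68.18 down 1.0 q [ 14.5  43.   81.6   0.   55.4 -53.6] F [-1.15 -0.56  3.11] T [-0.107  0.24  -0.029] gap 0.59
```

View pics/s7c.png

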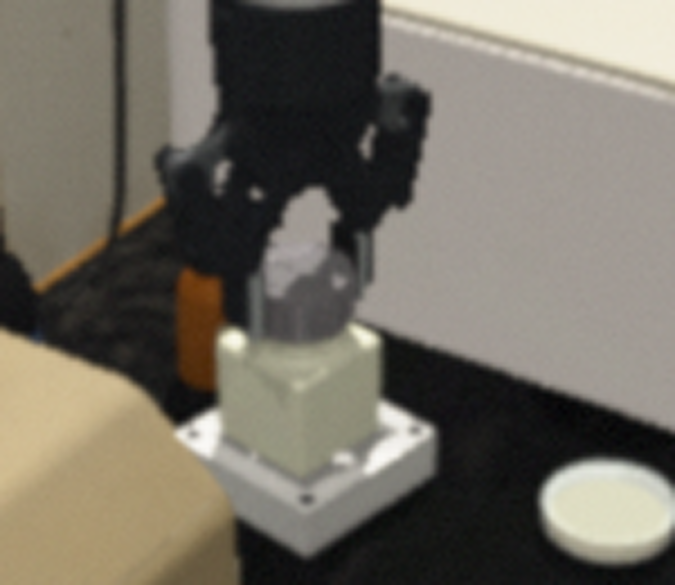

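Run:
```python
from h import *
s=load('/tmp/s7.npz')
cv2.imwrite('pics/s7d.png',cv2.resize(s['frame'][165:225,265:335,::-1],None,fx=10,fy=10,interpolation=cv2.INTER_CUBIC))
```

```text
(no output)
```

View pics/s7d.png

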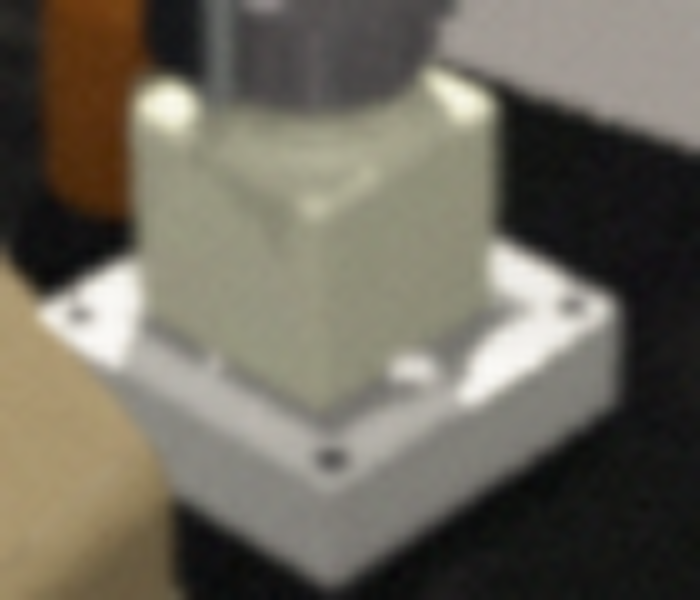

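Run:
```python
from h import *
s=load('/tmp/s7.npz')
P=lambda u,v,z=.026: onplane(s,u/10+265-.45,v/10+165-.45,z)[:2]
h=[P(80,315),P(332,459),P(573,307)]; hc=(h[0]+h[2])/2; print('holder c',hc, [np.linalg.norm(h[1]-h[0]),np.linalg.norm(h[1]-h[2])])
a=np.radians(79.5)
# unit along left->front and right->front
ef=(h[1]-h[0])/np.linalg.norm(h[1]-h[0]); er=(h[1]-h[2])/np.linalg.norm(h[1]-h[2]); print('dirs',ef,er)
# jar vertical edges: left edge in image col ~, use rays at bottom
for z in (.022,.024,.026,.028):
    f=P(325,412,z); print(z,'front corner c', f-(ef+er)*.029*1.0-hc)
# left edge & right edge: horizontal image direction constraint, height shoulder z~.08
# vertical silhouettes: use plane spanned; offset along image-right dir
o,d=ray(s,*(np.array([143,200])/10+[265-.45,165-.45])); o2,d2=ray(s,*(np.array([496,200])/10+[265-.45,165-.45]))
for off in (0,):
    nL=np.cross(d,[0,0,1]);nL/=np.linalg.norm(nL); nR=np.cross(d2,[0,0,1]); nR/=np.linalg.norm(nR)
    cl=hc+(-ef+er)*.029; cr=hc+(ef-er)*.029
    print('signed dist of ideal corners to silhouettes', (np.append(cl,0)-o)@nL,(np.append(cr,0)-o2)@nR, nL,nR)
```

```text
holder c [0.61050422 0.27202322] [np.float64(0.07688837616565214), np.float64(0.07666254232515968)]
dirs [-0.98474515  0.17400282] [0.18755793 0.98225354]
0.022 front corner c [ 0.0058113  -0.00667122]
0.024 front corner c [ 0.0043336  -0.00445797]
0.026 front corner c [ 0.00285591 -0.00224472]
0.028 front corner c [ 1.37820554e-03 -3.14774580e-05]
signed dist of ideal corners to silhouettes -0.0015228072898278988 0.004154273867568634 [-0.80472511 -0.59364762  0.        ] [-0.85576759 -0.51736044  0.        ]
```

```bash
for i in 1 2 3 4 5; do python3 -m handwheel '[0,0,0,0,0,0,4.5]' 60 >/dev/null; python3 -c "
from h import *
stat()"; done
```

```text
t 7.53 tcp [0.6101 0.2729 0.1088] psi 68.18 down 1.0 q [ 14.5  43.   81.6   0.   55.4 -53.6] F [-1.4  -0.45  4.26] T [-0.012  0.447  0.02 ] gap 0.588
t 7.62 tcp [0.61   0.2729 0.1087] psi 68.18 down 1.0 q [ 14.5  43.   81.6   0.   55.4 -53.6] F [-3.21 -0.13  6.73] T [-0.04   0.457 -0.122] gap 0.589
t 7.7 tcp [0.61   0.273  0.1087] psi 68.18 down 1.0 q [ 14.5  43.   81.6   0.   55.4 -53.6] F [-3.21 -0.41  6.27] T [-0.068  0.436  0.008] gap 0.591
t 7.78 tcp [0.61   0.273  0.1087] psi 68.18 down 1.0 q [ 14.5  43.   81.6   0.   55.4 -53.6] F [-2.63 -0.02  6.05] T [ 0.001  0.465 -0.01 ] gap 0.597
t 7.87 tcp [0.61   0.273  0.1088] psi 68.18 down 1.0 q [ 14.5  43.   81.6   0.   55.4 -53.6] F [-3.22 -0.29  6.03] T [-0.092  0.468 -0.03 ] gap 0.595
```

```bash
python3 -m handwheel '[-0.09,-0.2,-0.06,0,0,0,4.5,-0.18,-0.3,-0.12,0,0,0,4.5,-0.18,-0.1,-0.12,0,0,0,4.5,-0.18,0.1,-0.12,0,0,0,4.5,-0.18,0.2,-0.12,0,0,0,4.5,-0.18,0.2,-0.12,0,0,0,4.5]' 60 >/dev/null; for i in 1 2; do python3 -m handwheel '[0,0,0,0,0,0,4.5]' 60 >/dev/null; python3 -c "
from h import *
stat()"; done
```

```text
t 8.45 tcp [0.6075 0.2723 0.1047] psi 68.18 down 1.0 q [ 14.5  43.1  82.   -0.   54.9 -53.6] F [-0.39 -1.12 -3.18] T [0.015 0.023 0.019] gap 0.592
t 8.53 tcp [0.6077 0.2723 0.1051] psi 68.18 down 1.0 q [ 14.5  43.1  82.    0.   54.9 -53.6] F [ 0.02  0.36 -2.77] T [-0.015  0.029  0.054] gap 0.589
```

Contact is gone and it goes down free, with the jar's underside at about 22 mm. I continue gently.

```bash
python3 -m handwheel '[0,0.2,0,0,0,0,4.5,0,0.4,0,0,0,0,4.5,0,0.6,0,0,0,0,4.5,0,0.6,0,0,0,0,4.5]' 60 >/dev/null;  python3 -c "
from h import *
stat()"; python3 -m handwheel '[0,0.2,0,0,0,0,4.5,0,0.4,0,0,0,0,4.5,0,0.6,0,0,0,0,4.5,0,0.6,0,0,0,0,4.5]' 60 >/dev/null;  python3 -c "
from h import *
stat()"
```

```text
t 8.87 tcp [0.6074 0.2722 0.0987] psi 68.18 down 1.0 q [ 14.5  43.6  82.2   0.   54.3 -53.6] F [ 0.07 -0.03 -3.32] T [-0.057  0.007 -0.007] gap 0.593
t 9.2 tcp [0.6074 0.2722 0.0928] psi 68.18 down 1.0 q [ 14.5  44.1  82.3   0.   53.7 -53.6] F [-0.69 -0.2  -3.4 ] T [-0.062 -0.024 -0.011] gap 0.594
```

```bash
for i in 1 2 3; do python3 -m handwheel '[0,0.1,0,0,0,0,4.5,0,0.1,0,0,0,0,4.5]' 60 >/dev/null;  python3 -c "
from h import *
stat()"; done
```

```text
t 9.37 tcp [0.6077 0.2723 0.0922] psi 68.18 down 1.0 q [ 14.5  44.1  82.3  -0.   53.6 -53.6] F [ 0.9   0.04 -4.02] T [ 0.026 -0.046  0.065] gap 0.591
t 9.53 tcp [0.6079 0.2723 0.0916] psi 68.18 down 1.0 q [ 14.5  44.2  82.3  -0.   53.5 -53.6] F [ 0.34 -0.15 -2.92] T [0.002 0.024 0.044] gap 0.591
t 9.7 tcp [0.6079 0.2722 0.0913] psi 68.19 down 1.0 q [ 14.5  44.2  82.3  -0.   53.4 -53.6] F [-1.25 -2.13  3.88] T [-0.215  0.317  0.019] gap 0.596
```

Home on the floor (TCP z 0.0913, as expected 0.083+0.008). Next I begin turning clockwise (+y), following the thread down.

```bash
python3 -m handwheel '[0,0.005,0,0,0.1,0,4.5,0,0.01,0,0,0.2,0,4.5,0,0.02,0,0,0.3,0,4.5]' 60 >/dev/null;  python3 -c "
from h import *
stat()"; for i in 1 2; do python3 -m handwheel '[0,0.006,0,0,0.1,0,4.5]' 60 >/dev/null;  python3 -c "
from h import *
stat()"; done
```

```text
t 9.95 tcp [0.6078 0.2724 0.091 ] psi 50.71 down 1.0 q [ 14.5  44.2  82.4   0.   53.4 -36.2] F [-1.7  -0.87  4.02] T [-0.095  0.292  0.072] gap 0.593
t 10.03 tcp [0.6079 0.2725 0.091 ] psi 44.98 down 1.0 q [ 14.5  44.2  82.4   0.   53.4 -30.4] F [-2.72 -0.55  3.32] T [-0.1    0.301  0.043] gap 0.593
t 10.12 tcp [0.6079 0.2725 0.0909] psi 39.25 down 1.0 q [ 14.5  44.2  82.4   0.   53.4 -24.7] F [-2.73  0.36  2.33] T [ 0.018  0.265 -0.   ] gap 0.592
```

```bash
cat >> h.py <<'E'
def q():
    s=manip.sense(); Rm=R.from_quat(s['tool_rot']).as_matrix(); ps=np.degrees(np.arctan2(Rm[1,2],Rm[0,2]))
    print(round(s['t'],2),'turned',round(float(np.radians(68.19-ps)),3),'Tz',round(s['ft_torque'][2],3),'F',s['force'].round(1),'z',s['tcp_pos'].round(4),'gap',round(s['finger_gap'],3))
E
python3 -m handwheel '[0,0.006,0,0,0.1,0,4.5]' 60 >/dev/null; python3 -c "from h import *;q()"
python3 -m handwheel '[0,0.006,0,0,0.1,0,4.5]' 60 >/dev/null; python3 -c "from h import *;q()"
python3 -m handwheel '[0,0.006,0,0,0.1,0,4.5]' 60 >/dev/null; python3 -c "from h import *;q()"
```

```text
10.2 turned 0.605 Tz 0.024 F [-1.3 -1.3  2.6] z [0.6079 0.2726 0.0909] gap 0.594
10.28 turned 0.705 Tz 0.093 F [-1.7 -0.3  1.9] z [0.6079 0.2726 0.0908] gap 0.592
10.37 turned 0.805 Tz 0.046 F [-2.  -0.5  2.4] z [0.608  0.2726 0.0907] gap 0.59
```

```bash
python3 -m handwheel '[0,0.006,0,0,0.1,0,4.5]' 60 >/dev/null; python3 -c "from h import *;q()"
python3 -m handwheel '[0,0.006,0,0,0.1,0,4.5]' 60 >/dev/null; python3 -c "from h import *;q()"
python3 -m handwheel '[0,0.006,0,0,0.1,0,4.5]' 60 >/dev/null; python3 -c "from h import *;q()"
```

```text
10.45 turned 0.905 Tz 0.019 F [-1.7 -1.   2.4] z [0.608  0.2726 0.0907] gap 0.593
10.53 turned 1.005 Tz 0.025 F [-2.  -0.3  2.7] z [0.6081 0.2726 0.0906] gap 0.597
10.62 turned 1.105 Tz 0.012 F [-1.  -1.   2.7] z [0.6081 0.2726 0.0905] gap 0.59
```

```bash
python3 -m handwheel '[0,0.006,0,0,0.1,0,4.5]' 60 >/dev/null; python3 -c "from h import *;q()"
python3 -m handwheel '[0,0.006,0,0,0.1,0,4.5]' 60 >/dev/null; python3 -c "from h import *;q()"
python3 -m handwheel '[0,0.006,0,0,0.1,0,4.5]' 60 >/dev/null; python3 -c "from h import *;q()"
```

```text
10.7 turned 1.205 Tz 0.062 F [-0.6 -1.3  1.9] z [0.6082 0.2726 0.0905] gap 0.595
10.78 turned 1.305 Tz 0.023 F [-1.6 -0.7  1.9] z [0.6082 0.2726 0.0904] gap 0.596
10.87 turned 1.405 Tz -0.014 F [-1.3 -0.4  3. ] z [0.6082 0.2725 0.0903] gap 0.593
```

```bash
python3 -m handwheel '[0,0.006,0,0,0.1,0,4.5]' 60 >/dev/null; python3 -c "from h import *;q()"
python3 -m handwheel '[0,0.006,0,0,0.1,0,4.5]' 60 >/dev/null; python3 -c "from h import *;q()"
python3 -m handwheel '[0,0.006,0,0,0.1,0,4.5]' 60 >/dev/null; python3 -c "from h import *;q()"
```

```text
10.95 turned 1.505 Tz 0.006 F [-0.8 -0.3  2.2] z [0.6083 0.2726 0.0903] gap 0.592
11.03 turned 1.605 Tz 0.081 F [-0.5 -0.8  2.2] z [0.6083 0.2725 0.0902] gap 0.593
11.12 turned 1.705 Tz 0.048 F [-1.4 -1.4  3. ] z [0.6083 0.2725 0.0902] gap 0.591
```

```bash
python3 -m handwheel '[0,0.006,0,0,0.1,0,4.5]' 60 >/dev/null; python3 -c "from h import *;q()"
python3 -m handwheel '[0,0.006,0,0,0.1,0,4.5]' 60 >/dev/null; python3 -c "from h import *;q()"
```

```text
11.2 turned 1.805 Tz -0.03 F [-1.  -0.9  1.8] z [0.6083 0.2725 0.0901] gap 0.594
11.28 turned 1.905 Tz -0.013 F [-1.  -0.3  1.1] z [0.6083 0.2725 0.09  ] gap 0.598
```

```bash
python3 -m handwheel '[0,0.006,0,0,0.1,0,4.5]' 60 >/dev/null; python3 -c "from h import *;q()"
python3 -m handwheel '[0,0.006,0,0,0.1,0,4.5]' 60 >/dev/null; python3 -c "from h import *;q()"
```

```text
11.37 turned 2.005 Tz 0.034 F [-1.1 -0.6  1.5] z [0.6083 0.2724 0.0899] gap 0.593
11.45 turned 2.105 Tz 0.011 F [-0.4 -0.7  2.9] z [0.6083 0.2724 0.0899] gap 0.594
```

```bash
python3 -m handwheel '[0,0.006,0,0,0.1,0,4.5]' 60 >/dev/null; python3 -c "from h import *;q()"
python3 -m handwheel '[0,0.006,0,0,0.1,0,4.5]' 60 >/dev/null; python3 -c "from h import *;q()"
python3 -c "
from h import *
s=snap('scene','pics/s8.png');cv2.imwrite('pics/s8c.png',cv2.resize(s['frame'][100:230,230:380,::-1],None,fx=4.5,fy=4.5,interpolation=cv2.INTER_CUBIC))"
```

```text
11.53 turned 2.205 Tz 0.033 F [-1.8 -0.8  1.6] z [0.6083 0.2723 0.0898] gap 0.593
11.62 turned 2.304 Tz 0.238 F [-0.5 -1.2  1.5] z [0.6084 0.2723 0.0897] gap 0.594
```

View pics/s8c.png

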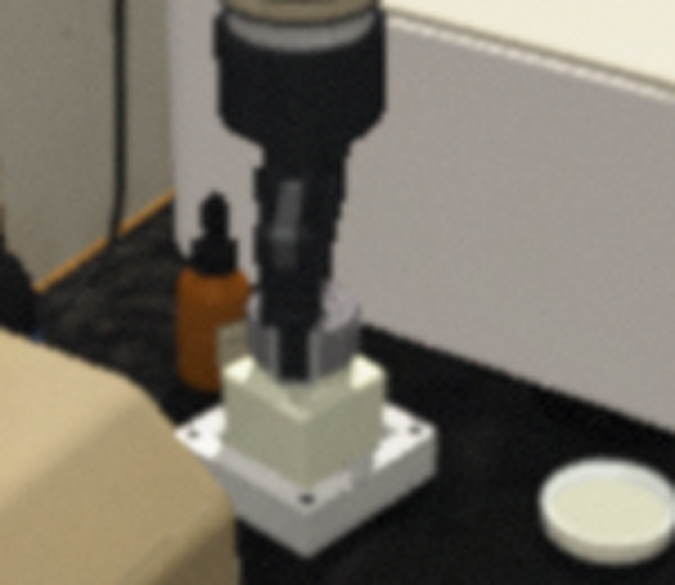

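Jar seated in the socket (edges square to it). Torque has just risen to 0.24, which is about first touch. I take small steps from here.

```bash
python3 -m handwheel '[0,0.003,0,0,0.06,0,4.5]' 60 >/dev/null; python3 -c "from h import *;q()"
python3 -m handwheel '[0,0.003,0,0,0.06,0,4.5]' 60 >/dev/null; python3 -c "from h import *;q()"
```

```text
11.75 turned 2.358 Tz 0.295 F [-0.6 -1.8  2.6] z [0.6084 0.2723 0.0897] gap 0.595
11.83 turned 2.419 Tz 0.352 F [-0.8 -2.1  2.4] z [0.6084 0.2722 0.0897] gap 0.591
```

```bash
python3 -m handwheel '[0,0.003,0,0,0.06,0,4.5]' 60 >/dev/null; python3 -c "from h import *;q()"
python3 -m handwheel '[0,0.003,0,0,0.06,0,4.5]' 60 >/dev/null; python3 -c "from h import *;q()"
```

```text
11.92 turned 2.479 Tz 0.353 F [ 0.2 -1.8  2.3] z [0.6085 0.272  0.0896] gap 0.594
12.0 turned 2.539 Tz 0.292 F [ 0.4 -3.2  2.5] z [0.6086 0.2719 0.0896] gap 0.591
```

```bash
python3 -m handwheel '[0,0.003,0,0,0.06,0,4.5]' 60 >/dev/null; python3 -c "from h import *;q()"
python3 -m handwheel '[0,0.003,0,0,0.06,0,4.5]' 60 >/dev/null; python3 -c "from h import *;q()"
```

```text
12.08 turned 2.599 Tz 0.347 F [-0.1 -2.2  2.8] z [0.6087 0.2717 0.0896] gap 0.593
12.17 turned 2.659 Tz 0.376 F [ 0.7 -2.1  1.9] z [0.6087 0.2717 0.0895] gap 0.595
```

```bash
python3 -c "
from h import *
s=snap('wrist','pics/w9.png'); q()
x,y=280,260
a=s['frame'][y-90:y+90,x-90:x+90,::-1]
b=load('/tmp/w5.npz')['frame'][y-90:y+90,x-90:x+90,::-1]
cv2.imwrite('pics/j9.png',cv2.resize(np.hstack([b,a]),None,fx=2.2,fy=2.2,interpolation=cv2.INTER_CUBIC))"
python3 -m handwheel '[0,0,0,0,0,0,4.5]' 60 >/dev/null; python3 -c "from h import *;q()"
python3 -m handwheel '[0,0,0,0,0,0,4.5]' 60 >/dev/null; python3 -c "from h import *;q()"
```

```text
12.22 turned 2.661 Tz 0.34 F [-0.7 -2.3  2.1] z [0.6087 0.2717 0.0895] gap 0.589
12.3 turned 2.656 Tz 0.226 F [ 0.  -2.9  3.6] z [0.6087 0.2717 0.0895] gap 0.589
12.38 turned 2.657 Tz 0.239 F [ 0.6 -3.7  3.9] z [0.6087 0.2718 0.0895] gap 0.596
```

View pics/j9.png

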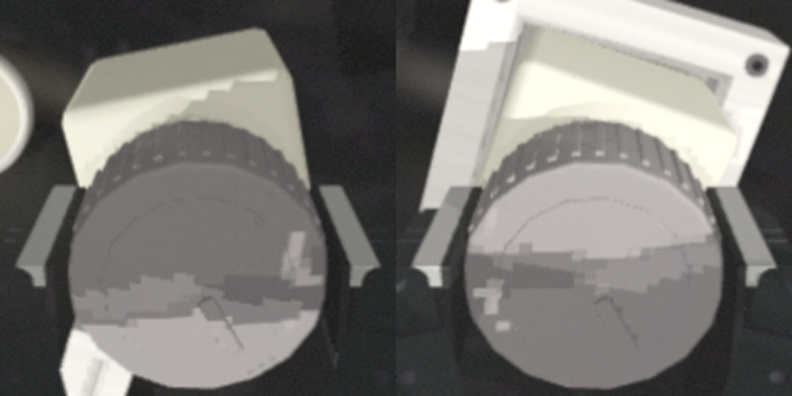

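The lid did not slip in the pads: the bar looks the same relative to the jaws in both pictures. Held torque is 0.23 (about 0.36 when turning), so it is snug. I release and lift.

```bash
python3 -m handwheel '[0,0,0,0,0,0,5.5,0,0,0,0,0,0,6.5,0,0,0,0,0,0,7,0,0,0,0,0,0,7,0,0,0,0,0,0,7]' 60; python3 -c "from h import *;q()"
python3 -m handwheel '[0,-1,0,0,0,0,7,0,-2.5,0,0,0,0,7,0,-5,0,0,0,0,7,0,-8,0,0,0,0,7,0,-11,0,0,0,0,7,0,-13,0,0,0,0,7,0,-13,0,0,0,0,7]'; python3 -c "
from h import *
q(); snap('wrist','pics/w10.png'); s=snap('scene','pics/s10.png')
cv2.imwrite('pics/s10d.png',cv2.resize(s['frame'][145:225,260:340,::-1],None,fx=7,fy=7,interpolation=cv2.INTER_CUBIC))"
```

```text
t: 12.8
tcp_pos: [0.6075, 0.2727, 0.0885]
tool_rot: [-0.036, 0.706, -0.706, 0.036]
force: [1.1, 0.5, 0.3]
finger_gap: 0.822
12.8 turned 2.66 Tz -0.014 F [1.1 0.5 0.3] z [0.6075 0.2727 0.0885] gap 0.822
t: 13.38
tcp_pos: [0.6108, 0.2734, 0.2254]
tool_rot: [-0.032, 0.707, -0.705, 0.04]
force: [0.4, -0.6, 0.2]
finger_gap: 0.824
13.38 turned 2.66 Tz 0.004 F [ 0.4 -0.6  0.2] z [0.6108 0.2734 0.2254] gap 0.824
```

View pics/w10.png

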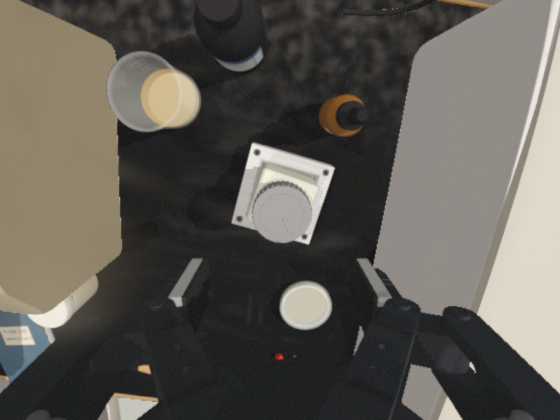

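View pics/s10d.png

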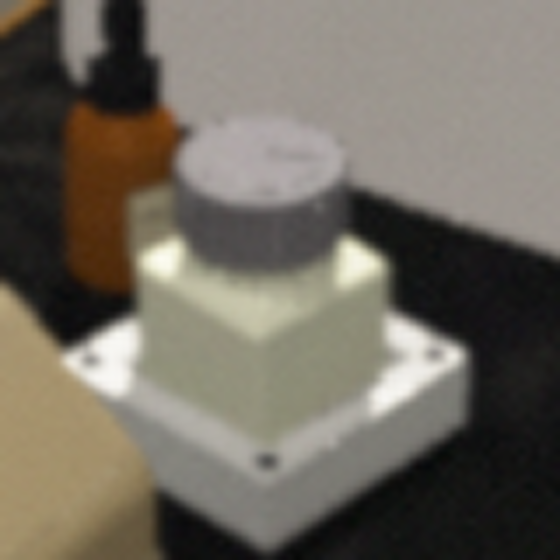

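Run:
```python
from h import *
s=load('/tmp/w10.npz')
# lid top and holder rim depths (same camera)
d=[bydepth(s,u,v)[2] for u in range(270,292,3) for v in range(203,222,3)]; print('lid z',np.median(d))
d=[bydepth(s,u,v)[2] for u,v in [(262,160),(300,160),(244,200),(322,190),(318,205)]]; print('rim z',np.round(d,4))
t=manip.snapshot('top')
a=load('/tmp/top0.npz')
for n,(u,v) in dict(dish=(350,236),sw=(348,288),beaker=(277,135),sample=(221,236)).items(): print(n,np.abs(t['frame'][v-12:v+12,u-12:u+12].astype(int)-a['frame'][v-12:v+12,u-12:u+12]).mean())
stat()
```

```text
lid z 0.10224471532069487
rim z [0.0253 0.0265 0.0269 0.027  0.0259]
dish 1.5543981481481481
sw 1.8674768518518519
beaker 1.787037037037037
sample 8.111689814814815
t 13.53 tcp [0.6071 0.2723 0.2186] psi -84.22 down 1.0 q [14.5 35.2 77.5  0.  67.3 98.8] F [-0.74 -0.08  0.23] T [ 0.052 -0.02   0.031] gap 0.817
```

```bash
python3 -c "
from station import manip
import cv2
s=manip.snapshot('top');cv2.imwrite('pics/tend.png',s['frame'][:,:,::-1])
print(manip.sign_off())"
```

```text
the job is handed in; nothing more can be done
None
```

View pics/tend.png

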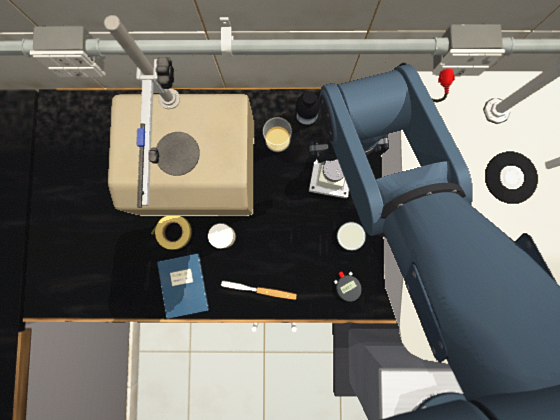

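I set the jar into the socket and screwed its lid down to snug. I then let go and handed the job in at about 13.6 s, leaving the closed jar standing in the holder.

- **Placing:** I carried the jar by its lid and turned it about 30° to square it with the holder. The first try touched the socket rim at about 9 N, so I shifted it roughly 2.5 mm and it went down freely. It met the floor at the expected height (jar underside about 8.3 mm up), and the pictures show it level and square in the socket.
- **Screwing:** The torque jumped to about 0.24 N m after about 2.25 rad of turning. I went about 0.36–0.45 rad further, and stopped with readings of about 0.35 N m turning and 0.23 N m held. The torque readings scatter by about 0.05 N m. They put the lid about 0.2–0.4 rad past touch, which is inside the 0.1–0.7 window. The raised bar on the lid kept its angle to the jaws, so the pads did not slip.
- **Last checks:** The camera put the lid top at about 102 mm, where 100.7 mm was expected. That camera is only good to about 2 mm, so this does not confirm the tightness. The bystanders I could see stand where they were. The pixel comparison for the sample jar differed more than the others (8 against under 2), but it stands at the same pixel in the first and last pictures. The dropper bottle was under the arm in the last top view, but it was standing in the wrist and scene pictures taken after I let go.

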